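# Hold the sliding weight home in the sprung depth gauge

## Robot

A 6-joint arm with a two-finger parallel gripper is mounted at the origin on the work surface. World frame = base frame: x ahead of the robot, y to its left, z up, the work surface at z = 0. Lengths are in m, angles in rad, forces in N, time in s.
With the tool pointing down it reaches from about 0.35 to 0.975 m from the base axis. Payload 4.9 kg.
Tool frame: the origin (TCP) lies at the very end of the fingers, on their centre line; the grasp point (between the pads) lies 19 mm behind it; y points along the fingers, z is the direction in which the jaws open and shut, and the axes are right-handed (so a half turn about y gives the same grasp; the last joint's range is limited). The gripper opens to 85 mm and grips with 20 to 120 N. Pads are 22 mm wide; open, the fingers measure 114 mm over their backs; the gripper's body (76 mm by 85 mm) begins 54 mm behind the grasp point. The pads swing forward as they close: fully open they stand 13 mm farther back than shut.
Start: joints at [-1.468, 0.053, 1.613, -0, 1.476, -0.119], TCP at [0.137, -0.61, 0.231] pointing down, gripper open.
Joint ranges: [-3.01, 3.01], [-1.01, 2.22], [0.06, 2.58], [-1.02, 4.17], [0.09, 2.62], [-3.14, 3.14]. Speed limits (rad/s): [2.57, 2.57, 3.14, 3.14, 3.14, 3.14].

## Interface

Orientations are given as a rotation vector (axis times angle).
In Python, from station import monitor, viewer, ticket gives the robot as it stands.
- The arm moves only by the tool servo_tool, never from a script. Its argument "commands" is one flat list of numbers, 7 for each row, row after row: the turn, a rotation vector about the tool's x, y, z in rad, then the shift along the tool's x, y, z in cm, then the opening, from 0 (shut) to 1 (fully open). In form: [rx, ry, rz, dx, dy, dz, claw, rx, ry, rz, dx, dy, dz, claw, ...]. A call has 1 to 20 rows; each row shifts and turns the pose as measured when the row begins, along the tool's axes as they then stand; what a row does not reach is not made up. A row lasts 1/10 s, in which the tool goes at most 50 mm and 8.59 degrees, less where a joint would pass 70% of its speed; a pose out of reach is approached as far as the arm can. A call is refused whole if a number of a shift passes 5 or a number of a turn 0.15, either way. A call with a gripper value outside its range is refused whole. The fingers move at their own pace and stop on an object; "grip_force" is the grip in N (left out, the last holds). Time passes only in rows, so rows that do not move let the fingers close. It gives the time, the measured TCP pose, the force and the opening at its end, in the units of the state.
- monitor.get_obs(): the state, without advancing time (a new reading comes with each control period).
- viewer.get_image(name): name is "side" or "top" or "wrist"; returns a dict with "frame" (384x512x3 uint8, red, green, blue), "depth" (384x512 float32, m along the optical axis (not along the pixel's ray), 0 where there is no reading), "camera_matrix" (3x3 intrinsics, pixels), "cam_to_world" (4x4, takes a point from camera to world coordinates). Camera axes: x right, y down, z forward; pixel columns grow to the right and rows downward; lengths in m; the calibration is good to about 2 mm. A picture is of the moment at which its call begins.
- ticket.finish_job(): hands the job in, once; it reports no verdict.
The state is a dict: "t": time; "q": joint angles; "dq": joint speeds; "effort": joint torques, N m; "tool_pos": TCP position; "tool_rot": TCP orientation; "contact_force": force on the tool from outside, world axes, zero at the start; "wrist_torque": the same for the moment, N m; "opening": finger opening in m.
Only numpy, scipy, OpenCV 4.12 (cv2) and the standard library are available. Lean on these libraries where they do the work, as an engineer would, in place of code of your own. Each camera call takes 0.05 s, during which the arm holds its last target.

## Task

Take the collared nickel sliding weight from the open drawer and stand it, collar above and short thick foot down, in the mouth of the depth gauge. Press it straight down against the sprung plunger until its collar is fully home on the brass stop ring, firmly but without forcing it (a few newtons on the ring), and finish while still holding it pressed there: do not let go. Leave the other weight, the ratchet wheel and the case where they are.

Things in the scene. Friction and masses are not known exactly. Their poses are not given: they have to be found in the camera images.
- weight_mid (a point): centre (half-way up, on the axis) of the collared nickel sliding weight, a loose round part 73 mm tall standing upright in the drawer. This point is 36.5 mm above its underside, so 14.5 mm above the collar's lower face and 8.5 mm above its upper face. z points up. Grip it by the neck, fingertips above the collar, at any yaw
- weight: the same weight as a body, 0.24 to 0.36 kg; origin at the centre of its underside, z up its axis. From below: foot 26 mm diameter, 22 mm long; collar 42 mm diameter, 6 mm thick (22 to 28 mm above the underside); neck 22 mm diameter, 45 mm long (28 to 73 mm above the underside)
- desk: oak desk fixed on the bench, its drawer slid out and immovable. Origin on the bench under the drawer's centre; x points from the walnut front (x = -107 mm) into the desk, y along the front. Drawer 300 mm (y) by 200 mm (x) outside, walls 10 mm, rim 52 mm and walnut front 58 mm above the bench; the desk top, from x = 100 mm on, is 101 mm high
- drawer_floor (a point): centre of the drawer's inner floor, 18 mm above the bench. The collared weight, plain weight and ratchet wheel stand here about 90 mm apart along the desk's y, in any order; fingers closing along the desk's x have 60 mm or more free from the weight's axis to either wall
- plain_weight: bystander: plain nickel cylinder weight without a collar, 34 mm diameter, 34 mm tall, loose in the drawer; origin at the centre of its underside
- ratchet_wheel: bystander: flat brass ratchet wheel, about 52 mm diameter, 7 mm thick with a hub 12 mm high, lying loose in the drawer; origin at the centre of its underside
- case: bystander: tortoiseshell plastic case, 55 x 120 x 85 mm, standing loose on the desk top; origin at the centre of its underside
- ring_top (a point): centre of the depth gauge's mouth, level with the top face of the brass stop ring, 75 mm above the bench; z up. The gauge is fixed: base 110 x 110 x 18 mm, upright tube 60 mm diameter with a vertical bore of 30 mm diameter
- stop_ring: the brass stop ring on top of the gauge, 60 mm outside, 33 mm hole, 6 mm thick; origin on the axis at its underside. The weight's foot passes into it, the 42 mm collar cannot: this is the hard stop
- plunger (a joint): how far the sprung plunger (24 mm diameter, upright in the bore) is pressed down, m. At 0 its flat top is 8 mm below the ring's top face; with the collar on the ring it reads 0.014. The spring pushes up with 5 N at 0 and 9.3 N at 0.014: the weight alone does not press it down, and it lifts the weight again when the hand eases off
There are look-alikes about, which are no part of the job. What is shaped like the weight but brown is not meant. What is shaped like the part that bears ring_top but red is not meant.

How it is judged:
On the way, in this order (a step that is already met when the one before it is completed fails the run):
1. the collared weight is lifted clear of the drawer (z of weight_mid in the frame of desk above 0.09 m), for 0.1 s.
2. its foot stands in the gauge's mouth, upright (horizontal distance between weight_mid and ring_top below 0.006 m and z of weight_mid in the frame of ring_top below 0.033 m and angle between weight_mid's own z axis and vertical below 0.15 rad), for 0.1 s.
3. it is pressed down until the collar is home on the stop ring (value of joint plunger above 0.0125 m and contact force between weight and stop_ring above 1 N), for 0.1 s.
At the end, for the whole second after the job is handed in: The weight stands upright (within 4 degrees) in the gauge, within 5 mm of its axis, the plunger pressed down at least 12.5 mm, the collar on the stop ring with 1 to 30 N, the weight at rest and the gripper still holding it there (all of step 3 and contact force between weight and stop_ring below 30 N and contact force between the fingers and weight above 2 N and horizontal distance between weight_mid and ring_top below 0.005 m and angle between weight_mid's own z axis and vertical below 0.07 rad and linear speed of weight below 0.02 m/s); the arm keeps its last pose, push and grip.
It fails at once if the weight is forced onto the stop ring (over 45 N) (contact force between weight and stop_ring above 45 N).
It fails at once if the plain weight is moved by more than 15 mm (distance of plain_weight from where it was at the start of the episode above 0.015 m).
It fails at once if the ratchet wheel is moved by more than 15 mm (distance of ratchet_wheel from where it was at the start of the episode above 0.015 m).
It fails at once if the case is moved by more than 15 mm (distance of case from where it was at the start of the episode above 0.015 m).
It also fails if it takes over 45 s, if anything falls off the work surface, if the arm or the gripper's body presses on something with over 40 N, if the wrist force passes 120 N, or if a joint passes its speed limit or range.

## Working session

There is one attempt and no reset: what is moved stays moved. The work goes in short steps, Python scripts to look and compute and a tool call to move; the robot and the scene stay as the last step left them, time stands still between calls to the robot, and variables do not carry over. Pictures are saved under pics/ and viewed, and the job is handed in when it is done.

Besides the shell and the picture viewer there is one more tool, called after ">>>" as name(argument=value, ...) on one line, values as JSON. servo_tool: Moves the arm, as the interface text tells. Its arguments: {"type":"object","properties":{"commands":{"type":"array","items":{"type":"number"}},"grip_force":{"type":"number"}},"required":["commands"]}

```bash
mkdir -p pics; cat > h.py <<'E'
import numpy as np, cv2
from station import monitor, viewer, ticket
from scipy.spatial.transform import Rotation as R
def snap(n,tag):
    d=viewer.get_image(n); cv2.imwrite(f'pics/{tag}.png',d['frame'][:,:,::-1]); np.savez(f'pics/{tag}.npz',**d); return d
def load(tag): return dict(np.load(f'pics/{tag}.npz'))
def plane(d,u,v,z):
    K=d['camera_matrix'];T=d['cam_to_world']
    r=T[:3,:3]@np.linalg.solve(K,[u,v,1.]);o=T[:3,3]
    return o+r*(z-o[2])/r[2]
def pt(d,u,v):
    K=d['camera_matrix'];T=d['cam_to_world'];z=d['depth'][int(v),int(u)]
    return T[:3,:3]@(np.linalg.solve(K,[u,v,1.])*z)+T[:3,3]
def cloud(d):
    K=d['camera_matrix'];T=d['cam_to_world'];h,w=d['depth'].shape
    v,u=np.mgrid[:h,:w];p=np.stack([u,v,np.ones_like(u)],-1)@np.linalg.inv(K).T*d['depth'][...,None]
    return p@T[:3,:3].T+T[:3,3]
E
python3 - <<'E'
from h import *
for n in ['side','top','wrist']:
    d=snap(n,n+'0'); print(n,d['cam_to_world'].round(3).tolist())
o=monitor.get_obs(); print(o)
print(R.from_rotvec(o['tool_rot']).as_matrix().round(3))
E
```

```text
side [[-0.975, -0.141, 0.174, 0.455], [-0.224, 0.622, -0.75, 0.668], [-0.003, -0.77, -0.638, 0.719], [0.0, 0.0, 0.0, 1.0]]
top [[-0.103, -0.974, 0.202, 0.406], [-0.995, 0.101, -0.017, -0.043], [-0.004, -0.203, -0.979, 1.009], [0.0, 0.0, 0.0, 1.0]]
wrist [[0.221, -0.932, -0.287, 0.21], [-0.975, -0.212, -0.063, -0.594], [-0.002, 0.294, -0.956, 0.371], [0.0, 0.0, 0.0, 1.0]]
{'t': 0.15, 'q': array([-1.46801445e+00,  5.32359166e-02,  1.61398278e+00, -4.97384789e-06,
        1.47596403e+00, -1.18964472e-01]), 'dq': array([ 0.000818  , -0.0013046 , -0.00343717, -0.00050089,  0.0014593 ,
        0.00050912]), 'effort': array([-2.24739233e-04, -3.94242954e+01, -3.70722592e+01, -1.63597874e-04,
        4.72150030e-03, -3.93383289e-06]), 'tool_pos': array([ 0.13742975, -0.60921295,  0.23032388]), 'tool_rot': array([-0.23424858,  2.10585107, -2.10248464]), 'contact_force': array([0.04654579, 0.37755069, 0.04548731]), 'wrist_torque': array([-0.05357314,  0.04052743, -0.03599354]), 'opening': 0.08520669744341561}
[[-0.976 -0.     0.22 ]
 [-0.22   0.002 -0.976]
 [-0.    -1.    -0.002]]
```

View pics/side0.png

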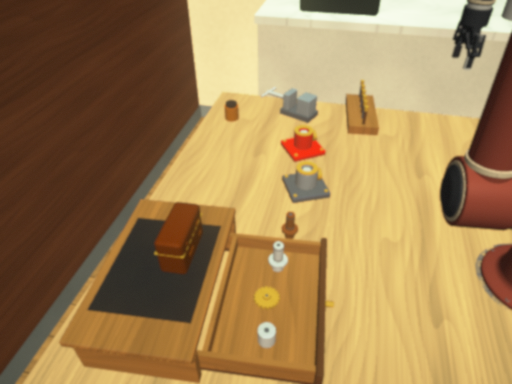

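View pics/top0.png

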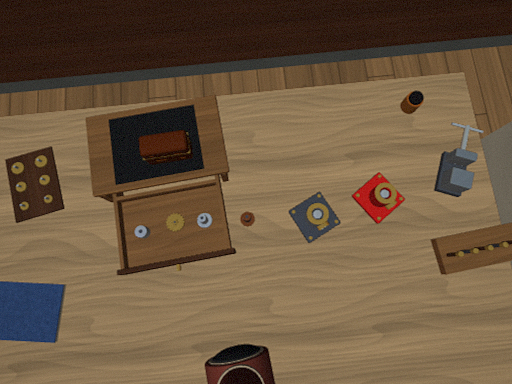

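View pics/wrist0.png

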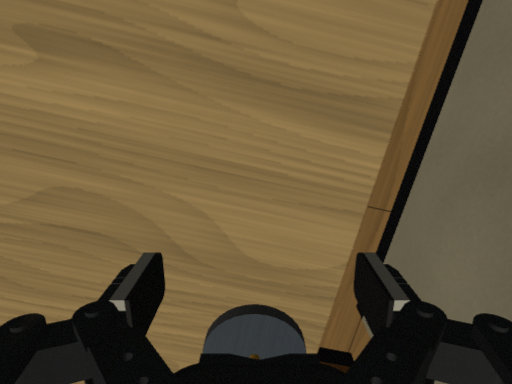

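Top view: in the drawer stand the plain weight (141,231), ratchet wheel (175,222) and a stepped nickel part (204,220). A brown look-alike is outside the drawer at (247,219). The grey gauge is at (317,215) and the red one at (380,196). The nickel part with a collar and the grey gauge fit the description. I'll confirm with crops and measure.

```bash
python3 - <<'E'
from h import *
t=load('top0');s=load('side0')
a=cv2.resize(t['frame'][180:260,120:270],None,fx=4,fy=4,interpolation=cv2.INTER_CUBIC)
b=cv2.resize(t['frame'][170:250,280:410],None,fx=4,fy=4,interpolation=cv2.INTER_CUBIC)[:,:200*4]
c=cv2.resize(s['frame'][130:350,230:350],None,fx=2,fy=2,interpolation=cv2.INTER_CUBIC)
im=np.zeros((400,800,3),np.uint8)
a=cv2.resize(a,(400,213));b=cv2.resize(b,(320,197))[:187]
im[:213,:400]=a;im[213:400,:320]=b;c=cv2.resize(c,(218,400));im[:,420:638]=c
cv2.imwrite('pics/crop0.png',im[:,:,::-1])
P=cloud(t)
for n,(u,v) in dict(neck=(204,219),plain=(141,231),wheel=(175,222),brown=(247,219),mouth=(317,214),base=(300,215),drawer=(155,240),rimf=(150,263),floorT=(165,120)).items(): print(n,P[v,u].round(4))
S=cloud(s)
for n,(u,v) in dict(neck=(279,246),collar=(278,262),plain=(266,328),mouth=(307,171),case=(180,225)).items(): print('s',n,S[v,u].round(4))
E
```

```text
neck [0.5478 0.0917 0.0934]
plain [0.539  0.2724 0.0515]
wheel [0.5575 0.183  0.0303]
brown [ 0.539  -0.0208  0.0729]
mouth [ 0.5336 -0.2113  0.0682]
base [ 0.5425 -0.1714  0.0189]
drawer [0.5142 0.2451 0.0173]
rimf [0.4515 0.2606 0.0209]
floorT [0.833  0.1781 0.1046]
s neck [0.5498 0.1022 0.0905]
s collar [0.5495 0.1094 0.0474]
s plain [0.5399 0.2722 0.0526]
s mouth [ 0.5305 -0.1895  0.077 ]
s case [0.7272 0.1787 0.1872]
```

View pics/crop0.png

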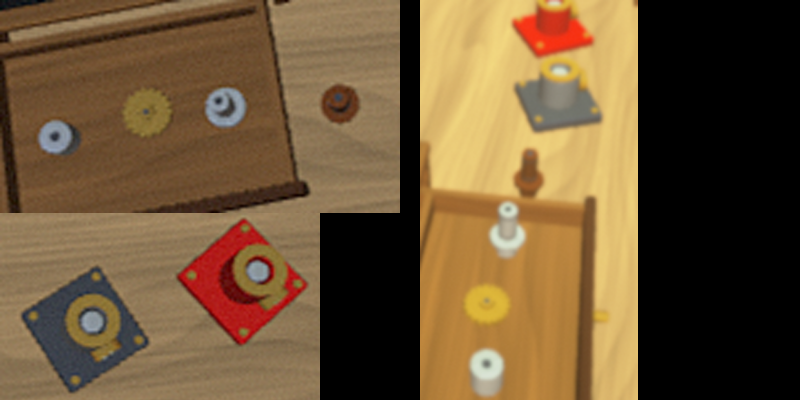

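Confirmed: the collared nickel weight is at (204,220) in the drawer, and the grey gauge is at (317,215) with the brown and red look-alikes separate from them. Next, the precise centres.

```bash
python3 - <<'E'
from h import *
t=load('top0');s=load('side0')
for n,d in (('top',t),('side',s)):
    P=cloud(d);f=d['frame'];hsv=cv2.cvtColor(f,cv2.COLOR_RGB2HSV)
    g=(hsv[...,1]<70)&(hsv[...,2]>70)
    w=(abs(P[...,0]-.548)<.035)&(abs(P[...,1]-.095)<.035)
    for nm,lo,hi in (('neck',.083,.1),('collar',.04,.052)):
        m=w&(P[...,2]>lo)&(P[...,2]<hi)
        q=P[m]; print(n,nm,len(q),q.mean(0).round(4),np.median(q,0).round(4),q.min(0).round(4),q.max(0).round(4))
    br=(hsv[...,0]>15)&(hsv[...,0]<32)&(hsv[...,1]>120)
    m=(abs(P[...,0]-.535)<.06)&(abs(P[...,1]+.205)<.06)&(P[...,2]>.064)&(P[...,2]<.086)
    q=P[m];print(n,'ring',len(q),q.mean(0).round(4),q.min(0).round(4),q.max(0).round(4))
    mm=(m).astype(np.uint8); c,_=cv2.findContours(mm,cv2.RETR_EXTERNAL,cv2.CHAIN_APPROX_NONE); c=max(c,key=cv2.contourArea)
    e=cv2.fitEllipse(c);print(e, plane(d,*e[0],.075).round(4))
    # inner hole disc (grey plunger)
    for v in range(int(e[0][1])-9,int(e[0][1])+10,2): print([tuple(f[v,u]) and f"{f[v,u][0]},{f[v,u][2]},{P[v,u,2]*1000:.0f}" for u in range(int(e[0][0])-11,int(e[0][0])+12,2)]) if n=='top' else 0
a=plane(t,118,271,.058);b=plane(t,234,252,.058);print(a,b,np.degrees(np.arctan2(b[0]-a[0],-(b[1]-a[1]))))
E
```

```text
top neck 57 [0.5526 0.0968 0.0913] [0.5526 0.0969 0.0916] [0.543  0.0864 0.0856] [0.5625 0.1079 0.0945]
top collar 99 [0.5496 0.0935 0.0462] [0.5476 0.0916 0.0461] [0.5327 0.0761 0.0414] [0.5724 0.1163 0.0497]
top ring 359 [ 0.5339 -0.2123  0.0733] [ 0.4996 -0.2414  0.0641] [ 0.5633 -0.1834  0.08  ]
((317.8614501953125, 213.8604278564453), (20.85746955871582, 23.376253128051758), 145.1228485107422) [ 0.5328 -0.2125  0.075 ]
['61,73,18', '60,74,18', '47,71,16', '127,52,75', '138,50,73', '146,51,77', '144,50,74', '144,55,78', '122,56,71', '58,67,19', '50,70,21', '91,68,19']
['63,75,20', '59,68,20', '136,46,77', '140,51,78', '141,55,74', '146,60,78', '138,52,77', '142,57,74', '138,49,74', '147,60,77', '68,68,19', '54,72,21']
['53,75,16', '118,56,73', '140,55,76', '139,50,77', '108,52,74', '86,73,65', '80,76,64', '112,72,68', '149,59,74', '140,56,75', '137,47,74', '49,75,19']
['48,62,21', '147,57,76', '147,61,74', '114,49,75', '60,70,36', '130,149,72', '134,145,64', '74,80,51', '93,83,69', '143,55,73', '146,58,75', '105,61,74']
['88,55,48', '142,54,77', '146,53,73', '58,56,65', '148,167,
[... 695 characters left out ...]
, '124,53,73', '51,75,20']
['67,75,18', '64,63,36', '72,56,57', '137,50,76', '139,57,77', '136,52,78', '142,56,74', '140,56,78', '138,50,77', '131,51,74', '122,40,60', '64,39,57']
side neck 88 [0.5529 0.1013 0.09  ] [0.5526 0.1023 0.0905] [0.5432 0.0887 0.0837] [0.5638 0.1116 0.0937]
side collar 169 [0.5524 0.1061 0.0462] [0.5515 0.1078 0.0463] [0.5328 0.0824 0.04  ] [0.5735 0.121  0.0519]
side ring 282 [ 0.5348 -0.2076  0.0725] [ 0.5013 -0.239   0.064 ] [ 0.5635 -0.1785  0.079 ]
((306.35345458984375, 168.2616729736328), (14.998374938964844, 22.455514907836914), 93.56708526611328) [ 0.5342 -0.204   0.075 ]
[0.43758213 0.33497867 0.058     ] [0.45563077 0.02293888 0.058     ] 3.31034836746016
```

```bash
cat >> h.py <<'E'
def plan(target,yaw_z,n,rows_turn=None,q=None):
    "print rows in tool frame: straight world line to target TCP, tool z heading yaw_z (deg)"
    o=monitor.get_obs(); p=o['tool_pos'].copy(); M=R.from_rotvec(o['tool_rot'])
    zt=np.array([np.cos(np.radians(yaw_z)),np.sin(np.radians(yaw_z)),0]); yt=np.array([0,0,-1.]); G=R.from_matrix(np.stack([np.cross(yt,zt),yt,zt],1))
    D=np.array(target)-p; tot=(M.inv()*G).as_rotvec()
    print('now',p.round(4),'turn',tot.round(3),'D',D.round(4)); 
    for i in range(n):
        d=M.inv().apply(D/n)*100; print((tot/n).round(3),d.round(2)); M=M*R.from_rotvec(tot/n)
E
python3 - <<'E'
from h import *
plan([.534,-.2105,.24],3.5,12)
E
```

```text
now [ 0.1374 -0.6092  0.2303] turn [ 1.00e-03 -1.41e+00 -1.00e-03] D [0.3966 0.3987 0.0097]
[ 0.    -0.118 -0.   ] [-3.95 -0.08 -2.51]
[ 0.    -0.118 -0.   ] [-4.22 -0.08 -2.03]
[ 0.    -0.118 -0.   ] [-4.43 -0.08 -1.52]
[ 0.    -0.118 -0.   ] [-4.58 -0.08 -0.99]
[ 0.    -0.118 -0.   ] [-4.66 -0.08 -0.45]
[ 0.    -0.118 -0.   ] [-4.69 -0.08  0.1 ]
[ 0.    -0.118 -0.   ] [-4.64 -0.08  0.65]
[ 0.    -0.118 -0.   ] [-4.53 -0.08  1.19]
[ 0.    -0.118 -0.   ] [-4.36 -0.08  1.71]
[ 0.    -0.118 -0.   ] [-4.13 -0.08  2.21]
[ 0.    -0.118 -0.   ] [-3.84 -0.08  2.68]
[ 0.    -0.118 -0.   ] [-3.5  -0.08  3.11]
```

>>> servo_tool(commands=[0, -0.12, 0, -4, -0.1, -2.5, 1, 0, -0.12, 0, -4.2, -0.1, -2, 1, 0, -0.12, 0, -4.4, -0.1, -1.5, 1, 0, -0.12, 0, -4.6, -0.1, -1, 1, 0, -0.12, 0, -4.7, -0.1, -0.5, 1, 0, -0.12, 0, -4.7, -0.1, 0.1, 1, 0, -0.12, 0, -4.6, -0.1, 0.6, 1, 0, -0.12, 0, -4.5, -0.1, 1.2, 1, 0, -0.12, 0, -4.4, -0.1, 1.7, 1, 0, -0.12, 0, -4.1, -0.1, 2.2, 1, 0, -0.12, 0, -3.8, -0.1, 2.7, 1, 0, -0.09, 0, -3.5, -0.1, 3.1, 1, 0, 0, 0, 0, 0, 0, 1], grip_force=60)

```text
t: 1.45
tool_pos: [0.5296, -0.1794, 0.2389]
tool_rot: [-1.257, 1.127, -1.119]
contact_force: [-0.4, 0.2, -0.4]
opening: 0.0855
```

```bash
python3 - <<'E'
from h import *
d=snap('wrist','wrist1'); o=monitor.get_obs();print(o['t'],o['tool_pos'],o['contact_force'],R.from_rotvec(o['tool_rot']).as_matrix().round(3).tolist())
print(d['cam_to_world'].round(3).tolist())
E
```

```text
1.5 [ 0.52835158 -0.18104078  0.23873369] [-0.4827825  -0.82183479  0.11542735] [[0.112, -0.002, 0.994], [-0.994, 0.005, 0.112], [-0.006, -1.0, -0.002]]
[[0.993, 0.111, 0.035, 0.52], [0.117, -0.951, -0.287, -0.106], [0.002, 0.289, -0.957, 0.381], [0.0, 0.0, 0.0, 1.0]]
```

View pics/wrist1.png

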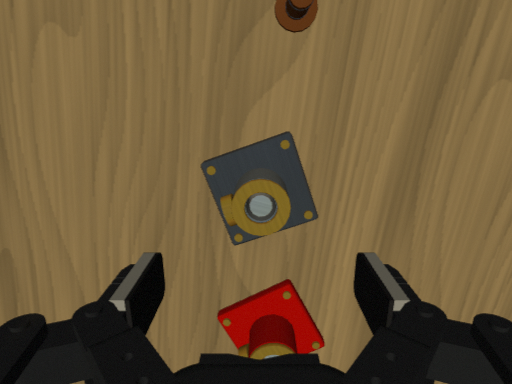

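The wrist view shows the grey gauge's ring at about (261,207), its side block at (228,210), the red gauge at (272,320) and the brown part at (297,8). Next I'll measure the ring centre.

```bash
python3 - <<'E'
from h import *
d=snap('wrist','wrist2');f=d['frame'];hsv=cv2.cvtColor(f,cv2.COLOR_RGB2HSV)
cv2.imwrite('pics/c2.png',cv2.resize(f[130:250,190:330],None,fx=4,fy=4)[:,:,::-1])
g=(hsv[...,0]>15)&(hsv[...,0]<32)&(hsv[...,1]>150)&(hsv[...,2]>90)
P=cloud(d); m=g&(abs(P[...,2]-.075)<.004)&(abs(P[...,0]-.53)<.05)&(abs(P[...,1]+.21)<.05)
m=m.astype(np.uint8);cs,h=cv2.findContours(m,cv2.RETR_CCOMP,cv2.CHAIN_APPROX_NONE)
for c in cs:
    if len(c)>20:
        e=cv2.fitEllipse(c);print(e,cv2.contourArea(c),plane(d,*e[0],.075).round(4),cv2.boundingRect(c))
        q=np.array([plane(d,*p[0],.075) for p in c]);A=np.c_[2*q[:,:2],np.ones(len(q))];x=np.linalg.lstsq(A,(q[:,:2]**2).sum(1),rcond=None)[0];print('circle',x[:2].round(4),'r',np.sqrt(x[2]+x[0]**2+x[1]**2).round(4))
t=load('top0');
print(np.median(P[m>0],0))
E
```

```text
((261.9746398925781, 205.46173095703125), (55.49393844604492, 58.418216705322266), 88.7009506225586) 2545.0 [ 0.5338 -0.2105  0.075 ] (232, 178, 60, 56)
circle [ 0.5339 -0.2113] r 0.0289
((262.16412353515625, 205.86651611328125), (32.01507568359375, 34.53676986694336), 85.81752014160156) 865.0 [ 0.534  -0.2109  0.075 ] (245, 190, 36, 34)
circle [ 0.5341 -0.2112] r 0.0169
[ 0.53369912 -0.21049275  0.07335332]
```

View pics/c2.png

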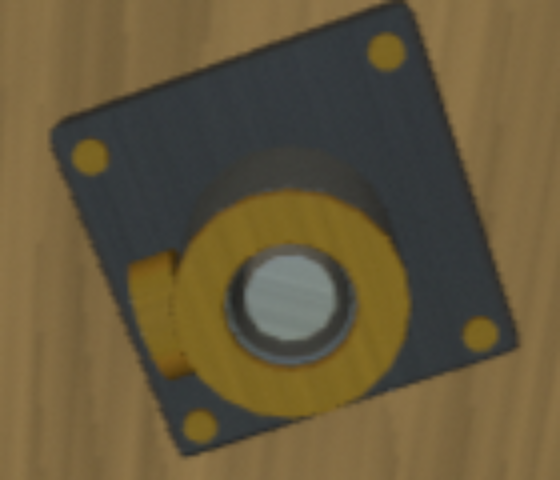

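Ring centre is (0.534, -0.211) and the radii come out right (29 and 17 mm against 30 and 16.5). Now to the weight.

```bash
python3 - <<'E'
from h import *
plan([.5525,.0975,.22],4,7)
E
```

```text
now [ 0.5275 -0.1824  0.2386] turn [ 0.002  0.04  -0.005] D [ 0.025   0.2799 -0.0186]
[ 0.     0.006 -0.001] [-3.93  0.28  0.79]
[ 0.     0.006 -0.001] [-3.94  0.28  0.77]
[ 0.     0.006 -0.001] [-3.94  0.28  0.75]
[ 0.     0.006 -0.001] [-3.95  0.28  0.73]
[ 0.     0.006 -0.001] [-3.95  0.27  0.7 ]
[ 0.     0.006 -0.001] [-3.96  0.27  0.68]
[ 0.     0.006 -0.001] [-3.96  0.27  0.66]
```

>>> servo_tool(commands=[0, 0.01, 0, -4, 0.3, 0.8, 1, 0, 0.01, 0, -4, 0.3, 0.8, 1, 0, 0.01, 0, -4, 0.3, 0.8, 1, 0, 0.01, 0, -4, 0.3, 0.7, 1, 0, 0, 0, -4, 0.3, 0.7, 1, 0, 0, 0, -4, 0.3, 0.7, 1, 0, 0, 0, -4, 0.2, 0.7, 1, 0, 0, 0, 0, 0, 0, 1, 0, 0, 0, 0, 0, 0, 1])

```text
t: 2.45
tool_pos: [0.5559, 0.0963, 0.2165]
tool_rot: [-1.232, 1.183, -1.176]
contact_force: [-0.2, -0.1, 0.1]
opening: 0.0855
```

```bash
python3 - <<'E'
from h import *
d=snap('wrist','wrist3'); o=monitor.get_obs();print(o['t'],o['tool_pos'],o['contact_force'],R.from_rotvec(o['tool_rot']).as_matrix().round(3).tolist())
P=cloud(d)
E
```

```text
2.5 [0.555873   0.09603806 0.21651721] [ 0.41373638 -0.79396027  0.31511777] [[0.04, -0.006, 0.999], [-0.999, 0.001, 0.04], [-0.001, -1.0, -0.006]]
```

View pics/wrist3.png

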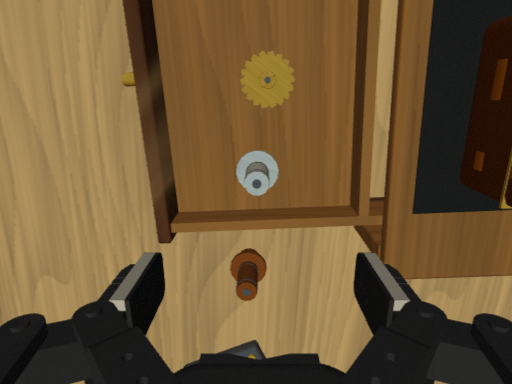

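The wrist view shows the weight, with its collar at about (258,172) and neck top at (256,184). The drawer walls are parallel to the fingers, and the brown look-alike at (248,270) is outside the drawer.

```bash
python3 - <<'E'
from h import *
d=load('wrist3');f=d['frame'];P=cloud(d);hsv=cv2.cvtColor(f,cv2.COLOR_RGB2HSV)
cv2.imwrite('pics/c3.png',cv2.resize(f[140:210,225:295],None,fx=7,fy=7)[:,:,::-1])
w=(abs(P[...,0]-.5525)<.035)&(abs(P[...,1]-.0975)<.035)
for z,tol in ((.091,.003),(.046,.003)):
    m=(w&(abs(P[...,2]-z)<tol)).astype(np.uint8)
    c=max(cv2.findContours(m,cv2.RETR_EXTERNAL,cv2.CHAIN_APPROX_NONE)[0],key=cv2.contourArea)
    q=np.array([plane(d,*p[0],z) for p in c]);(x,y),r=cv2.minEnclosingCircle((q[:,:2]*1000).astype(np.float32));e=cv2.fitEllipse(c)
    print(z,m.sum(),np.median(P[m>0],0).round(4),'mec',round(x,1),round(y,1),round(r,1),'ell',e,plane(d,*e[0],z).round(4))
E
```

```text
0.091 473 [0.5519 0.0983 0.0896] mec 552.0 98.5 10.7 ell ((255.96356201171875, 182.915771484375), (23.365161895751953, 24.31797218322754), 94.0030746459961) [0.5519 0.0986 0.091 ]
0.046 707 [0.5519 0.1057 0.0445] mec 551.9 98.6 20.6 ell ((256.5584716796875, 170.63844299316406), (38.27833557128906, 38.723514556884766), 41.044376373291016) [0.5519 0.0989 0.046 ]
```

View pics/c3.png

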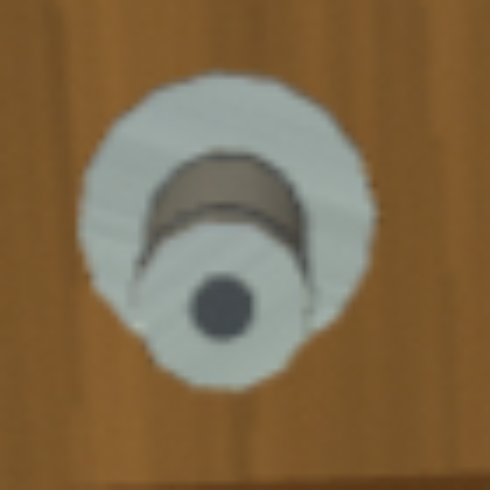

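Weight axis is at (0.552, 0.0985) with matching radii. I'll descend in two parts with the fingers part closed.

>>> servo_tool(commands=[0.006, 0, 0, -0.25, 2, -0.4, 0.65, 0, 0, 0, 0, 3, 0, 0.65, 0, 0, 0, 0, 3, 0, 0.65, 0, 0, 0, 0, 2, 0, 0.65, 0, 0, 0, 0, 0, 0, 0.65, 0, 0, 0, 0, 0, 0, 0.65])

```text
t: 3.1
tool_pos: [0.5535, 0.0867, 0.1165]
tool_rot: [-1.217, 1.187, -1.196]
contact_force: [-0.1, 0.2, 0.6]
opening: 0.0558
```

```bash
python3 - <<'E'
from h import *
d=snap('wrist','wrist4'); o=monitor.get_obs();print(o['t'],o['tool_pos'],o['contact_force'],o['opening'],R.from_rotvec(o['tool_rot']).as_matrix().round(3).tolist())
E
```

```text
3.15 [0.55348384 0.08681471 0.11650092] [-0.72092896 -0.69386752  0.65628846] 0.05525664206514556 [[0.024, 0.006, 1.0], [-1.0, -0.001, 0.024], [0.002, -1.0, 0.006]]
```

View pics/wrist4.png

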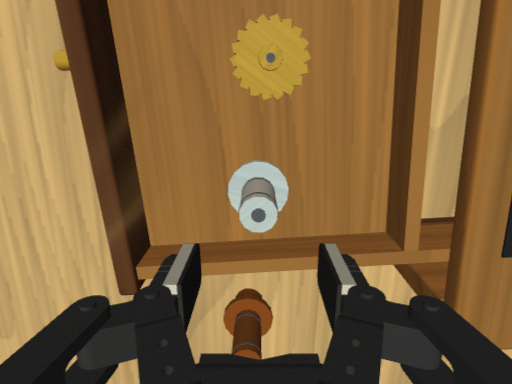

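The weight sits at (258,190), centred between the fingers across the jaw. The TCP drifted 12 mm in -y during the descent, so I'll correct that above the weight first.

>>> servo_tool(commands=[-0.005, 0, 0, -1.2, 0.5, -0.1, 0.65, 0, 0, 0, 0, 0, 0, 0.65, 0, 0, 0, 0, 0, 0, 0.65])

```text
t: 3.45
tool_pos: [0.5546, 0.099, 0.1151]
tool_rot: [-1.215, 1.188, -1.197]
contact_force: [0.3, -0.7, -0.2]
opening: 0.0556
```

```bash
python3 - <<'E'
from h import *
d=snap('wrist','wrist5'); o=monitor.get_obs();print(o['t'],o['tool_pos'],o['contact_force'],o['opening'],R.from_rotvec(o['tool_rot']).as_matrix().round(3).tolist())
P=cloud(d)
w=(abs(P[...,0]-.5525)<.03)&(abs(P[...,1]-.0975)<.03)
for z,tol in ((.091,.003),(.046,.003)):
    m=(w&(abs(P[...,2]-z)<tol)).astype(np.uint8)
    c=max(cv2.findContours(m,cv2.RETR_EXTERNAL,cv2.CHAIN_APPROX_NONE)[0],key=cv2.contourArea)
    q=np.array([plane(d,*p[0],z) for p in c]);print(z,m.sum(),cv2.minEnclosingCircle((q[:,:2]*1000).astype(np.float32)))
E
```

```text
3.5 [0.55445791 0.09909187 0.1150607 ] [0.29531922 0.90836736 0.08557384] 0.05503002148109436 [[0.022, 0.006, 1.0], [-1.0, -0.001, 0.022], [0.001, -1.0, 0.006]]
0.091 1062 ((551.8966674804688, 98.89139556884766), 10.799626350402832)
0.046 1437 ((551.892822265625, 98.76966857910156), 20.652116775512695)
```

>>> servo_tool(commands=[-0.006, 0, 0, 0, 1, -0.25, 0.65, 0, 0, 0, 0, 1, 0, 0.65, 0, 0, 0, 0, 1, 0, 0.65, 0, 0, 0, 0, 0, 0, 0.65])

```text
t: 3.9
tool_pos: [0.5519, 0.0994, 0.0829]
tool_rot: [-1.22, 1.191, -1.194]
contact_force: [-0.8, -0.3, -0.3]
opening: 0.0556
```

```bash
python3 - <<'E'
from h import *
o=monitor.get_obs();print(o['t'],o['tool_pos'],o['contact_force'],o['opening'],R.from_rotvec(o['tool_rot']).as_matrix().round(3).tolist())
E
```

```text
3.9 [0.55186827 0.09937346 0.0828859 ] [-0.81475891 -0.32740216 -0.28084736] 0.0555673504317197 [[0.023, 0.001, 1.0], [-1.0, -0.001, 0.023], [0.001, -1.0, 0.001]]
```

>>> servo_tool(commands=[0, 0, 0, 0.05, 1, 0, 0.65, 0, 0, 0, 0, 1, 0, 0.65, 0, 0, 0, 0, 1, 0, 0.65, 0, 0, 0, 0, 0, 0, 0.65, 0, 0, 0, 0, 0, 0, 0.65])

```text
t: 4.4
tool_pos: [0.551, 0.0986, 0.0487]
tool_rot: [-1.222, 1.193, -1.193]
contact_force: [0.7, 0.4, 0.1]
opening: 0.0557
```

```bash
python3 - <<'E'
from h import *
o=monitor.get_obs();print(o['t'],o['tool_pos'],o['contact_force'],o['opening'],R.from_rotvec(o['tool_rot']).as_matrix().round(3).tolist())
snap('side','side5')
d=snap('wrist','wrist6');cv2.imwrite('pics/s5.png',cv2.resize(load('side5')['frame'][170:330,200:350],None,fx=4,fy=4)[:600,:,::-1])
E
```

```text
4.4 [0.55102563 0.09855455 0.04865548] [0.66966596 0.41872118 0.10955834] 0.055714698888458807 [[0.022, -0.002, 1.0], [-1.0, -0.001, 0.022], [0.001, -1.0, -0.002]]
```

View pics/s5.png

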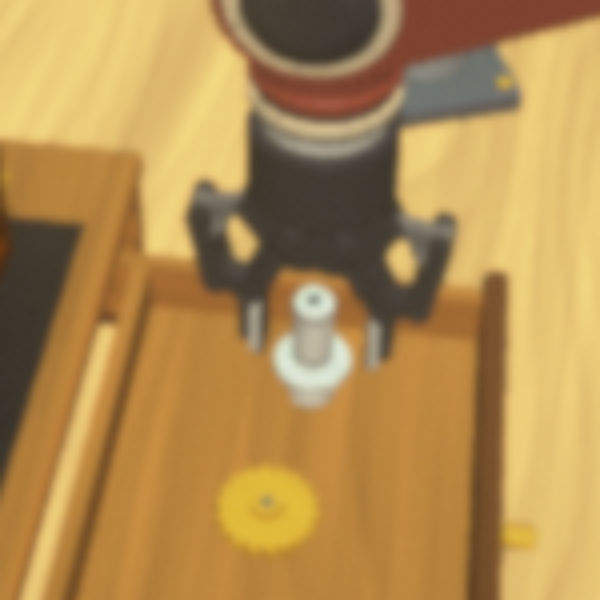

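View pics/wrist6.png

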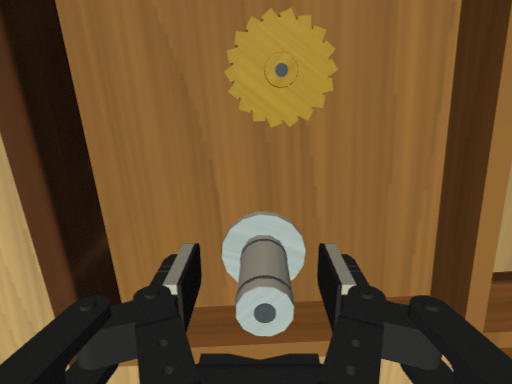

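>>> servo_tool(commands=[0, 0, 0, 0, -0.2, 0, 0.65, 0, 0, 0, 0, 0, 0, 0, 0, 0, 0, 0, 0, 0, 0, 0, 0, 0, 0, 0, 0, 0, 0, 0, 0, 0, 0, 0, 0, 0, 0, 0, 0, 0, 0, 0, 0, 0, 0, 0, 0, 0, 0, 0, 0, 0, 0, 0, 0, 0, 0, 0, 0, 0, 0, 0, 0], grip_force=80)

```text
t: 5.4
tool_pos: [0.5525, 0.0987, 0.0531]
tool_rot: [-1.219, 1.19, -1.194]
contact_force: [0.4, 0.2, -0.1]
opening: 0.0205
```

```bash
python3 - <<'E'
from h import *
o=monitor.get_obs();print(o['t'],o['tool_pos'],o['contact_force'],o['opening'],R.from_rotvec(o['tool_rot']).as_matrix().round(3).tolist())
d=snap('wrist','wrist7')
E
```

```text
5.4 [0.55246395 0.09869777 0.05308354] [ 0.39599538  0.18157615 -0.11333796] 0.02045181962227911 [[0.023, 0.002, 1.0], [-1.0, -0.001, 0.023], [0.001, -1.0, 0.002]]
```

View pics/wrist7.png

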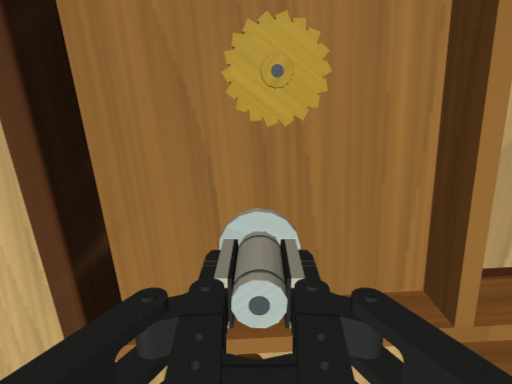

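The neck is between the pads at (258,270) with the opening at 20.5 mm. The TCP is 35 mm above the underside, so it should read z ≈ 0.088 when seated. Lifting.

>>> servo_tool(commands=[0, 0, 0, 0, -0.5, 0, 0, 0, 0, 0, 0, -1.5, 0, 0, 0, 0, 0, 0, -2, 0, 0, 0, 0, 0, 0, -2, 0, 0, 0, 0, 0, 0, -2, 0, 0, 0, 0, 0, 0, -2, 0, 0, 0, 0, 0, 0, -2, 0, 0, 0, 0, 0, 0, -1, 0, 0, 0, 0, 0, 0, 0, 0, 0, 0, 0, 0, 0, 0, 0, 0])

```text
t: 6.45
tool_pos: [0.5499, 0.0989, 0.1919]
tool_rot: [-1.222, 1.193, -1.193]
contact_force: [-0.5, -0.8, -2.6]
opening: 0.0202
```

```bash
python3 - <<'E'
from h import *
o=monitor.get_obs();print(o['t'],o['tool_pos'],o['contact_force'],o['opening'],R.from_rotvec(o['tool_rot']).as_matrix().round(3).tolist())
d=snap('wrist','wrist8');d=snap('side','side8')
plan([.534,-.211,o['tool_pos'][2]],1.3,9)
E
```

```text
6.45 [0.54985525 0.09885902 0.19189208] [-0.47683924 -0.76045276 -2.64682194] 0.02023418478181223 [[0.023, -0.001, 1.0], [-1.0, -0.001, 0.023], [0.001, -1.0, -0.001]]
now [0.5496 0.0988 0.1911] turn [0.002 0.    0.001] D [-0.0156 -0.3098  0.0008]
[0. 0. 0.] [ 3.44 -0.   -0.25]
[0. 0. 0.] [ 3.44 -0.   -0.25]
[0. 0. 0.] [ 3.44 -0.   -0.25]
[0. 0. 0.] [ 3.44 -0.01 -0.25]
[0. 0. 0.] [ 3.44 -0.01 -0.25]
[0. 0. 0.] [ 3.44 -0.01 -0.25]
[0. 0. 0.] [ 3.44 -0.01 -0.25]
[0. 0. 0.] [ 3.44 -0.01 -0.25]
[0. 0. 0.] [ 3.44 -0.01 -0.25]
```

View pics/side8.png

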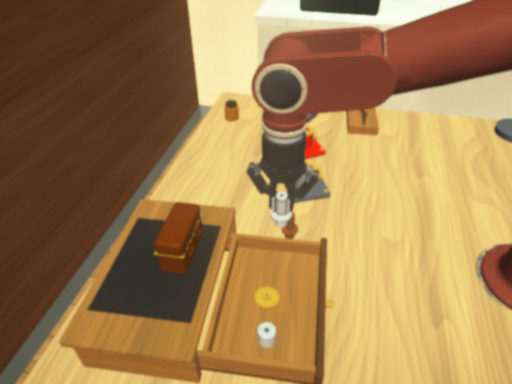

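View pics/wrist8.png

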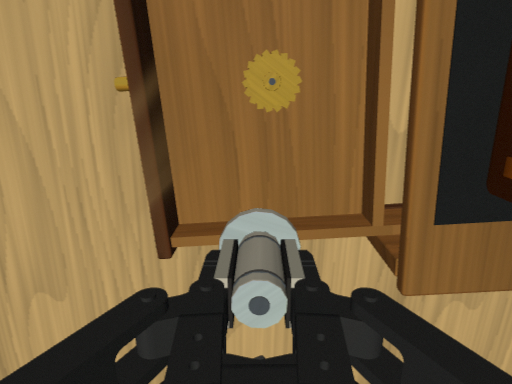

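The weight is lifted in the grip, at (281,210) in the side view and unchanged between the pads in the wrist view. The drawer's other parts are where they were. Moving to above the gauge.

>>> servo_tool(commands=[0, 0, 0, 2, 0, -0.1, 0, 0, 0, 0, 3.5, 0, -0.25, 0, 0, 0, 0, 3.5, 0, -0.25, 0, 0, 0, 0, 3.5, 0, -0.25, 0, 0, 0, 0, 3.5, 0, -0.25, 0, 0, 0, 0, 3.5, 0, -0.25, 0, 0, 0, 0, 3.5, 0, -0.25, 0, 0, 0, 0, 3.5, 0, -0.25, 0, 0, 0, 0, 2.5, 0, -0.25, 0, 0, 0, 0, 1, 0, 0, 0, 0, 0, 0, 0, 0, 0, 0, 0, 0, 0, 0, 0, 0, 0])

```text
t: 7.75
tool_pos: [0.5272, -0.209, 0.1731]
tool_rot: [-1.235, 1.215, -1.17]
contact_force: [1.2, -0.3, -2.5]
opening: 0.0206
```

```bash
python3 - <<'E'
from h import *
o=monitor.get_obs();print(o['t'],o['tool_pos'],o['contact_force'],o['opening'],R.from_rotvec(o['tool_rot']).as_matrix().round(3).tolist())
d=snap('wrist','wrist9')
plan([.534,-.211,.14],1.3,4)
E
```

```text
7.75 [ 0.52719905 -0.2090085   0.17312353] [ 1.19258654 -0.26989131 -2.47881088] 0.020639899142513376 [[0.026, -0.029, 0.999], [-1.0, 0.009, 0.026], [-0.01, -1.0, -0.028]]
now [ 0.5272 -0.2087  0.1731] turn [ 0.029  0.004 -0.009] D [ 0.0068 -0.0023 -0.0331]
[ 0.007  0.001 -0.002] [0.07 0.82 0.19]
[ 0.007  0.001 -0.002] [0.07 0.82 0.19]
[ 0.007  0.001 -0.002] [0.06 0.82 0.18]
[ 0.007  0.001 -0.002] [0.06 0.83 0.18]
```

View pics/wrist9.png

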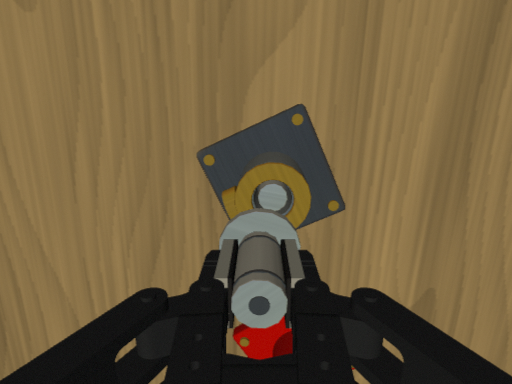

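The ring is at (273,197) in the wrist view, ahead of the held weight at (260,260). I'll level the tool and move onto the axis.

>>> servo_tool(commands=[0.029, 0, -0.009, 0.1, 0, 0.7, 0, 0, 0, 0, 0.1, 1, 0, 0, 0, 0, 0, 0, 1, 0, 0, 0, 0, 0, 0, 0, 0, 0, 0, 0, 0, 0, 0, 0, 0, 0, 0, 0, 0, 0, 0, 0])

```text
t: 8.4
tool_pos: [0.5349, -0.2064, 0.15]
tool_rot: [-1.222, 1.185, -1.185]
contact_force: [0.3, -0.8, -2.0]
opening: 0.0204
```

```bash
cat > ck.py <<'E'
from h import *
import sys
o=monitor.get_obs();M=R.from_rotvec(o['tool_rot']).as_matrix();p=o['tool_pos'];print(o['t'],p.round(4),o['contact_force'].round(2),round(o['opening'],4),'tooly',M[:,1].round(4),'z',M[:,2].round(3))
d=snap('wrist',sys.argv[1]);f=d['frame'];P=cloud(d);hsv=cv2.cvtColor(f,cv2.COLOR_RGB2HSV)
T=(P-p)@M  # tool frame
# neck top: 73-35=38mm behind TCP
for nm,y,tol in (('necktop',-.038,.004),('collar',.007,.004)):
    m=((hsv[...,1]<60)&(hsv[...,2]>110)&(abs(T[...,0])<.03)&(abs(T[...,2])<.03)&(abs(T[...,1]-y)<tol)).astype(np.uint8)
    cs=cv2.findContours(m,cv2.RETR_EXTERNAL,cv2.CHAIN_APPROX_NONE)[0]
    if not cs: print(nm,'none');continue
    q=T[m>0];print(nm,len(q),'tool med',np.median(q,0).round(4),'min',np.percentile(q,2,axis=0).round(4),'max',np.percentile(q,98,axis=0).round(4))
g=(hsv[...,0]>15)&(hsv[...,0]<32)&(hsv[...,1]>150)&(hsv[...,2]>70)
m=(g&(abs(P[...,2]-.075)<.005)&(abs(P[...,0]-.534)<.04)&(abs(P[...,1]+.21)<.04)).astype(np.uint8)
cs,_=cv2.findContours(m,cv2.RETR_EXTERNAL,cv2.CHAIN_APPROX_NONE)
if cs:
    c=max(cs,key=cv2.contourArea);q=np.array([plane(d,*a[0],.075)[:2] for a in c]);
    r=np.linalg.norm(q-[.534,-.211],axis=1);k=q[r>.026];A=np.c_[2*k,np.ones(len(k))];x=np.linalg.lstsq(A,(k**2).sum(1),rcond=None)[0];print('ring',len(k),x[:2].round(4),'r',np.sqrt(x[2]+x[0]**2+x[1]**2).round(4))
E
python3 ck.py wrist10
```

```text
8.4 [ 0.5349 -0.2064  0.15  ] [ 0.34 -0.82 -1.95] 0.0204 tooly [ 0.0016  0.0016 -1.    ] z [0.999 0.032 0.002]
necktop 1868 tool med [-0.0006 -0.0364 -0.001 ] min [-0.0095 -0.0376 -0.0133] max [ 0.0102 -0.0353  0.0112]
collar 1485 tool med [-0.0115  0.0085 -0.0009] min [-0.0189  0.0073 -0.0194] max [-0.003   0.0097  0.0177]
ring 158 [ 0.5339 -0.2109] r 0.0288
```

View pics/wrist10.png

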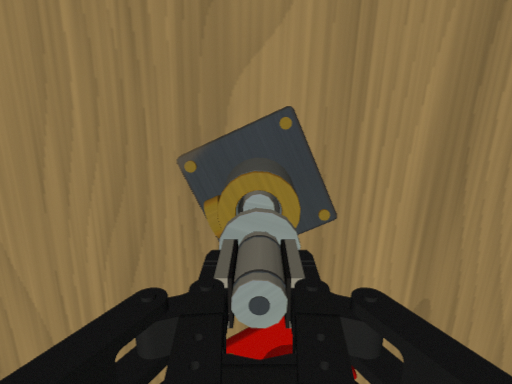

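The held weight is centred within about 1 mm in the tool frame, and the ring is again at (0.534, -0.211). I'll shift 4 mm and go down to just above the ring.

>>> servo_tool(commands=[0, 0, 0, 0.45, 0.5, 0, 0, 0, 0, 0, 0, 1, 0, 0, 0, 0, 0, 0, 1, 0, 0, 0, 0, 0, 0, 0, 0, 0, 0, 0, 0, 0, 0, 0, 0, 0, 0, 0, 0, 0, 0, 0])

```text
t: 9.05
tool_pos: [0.5352, -0.2117, 0.1228]
tool_rot: [-1.221, 1.186, -1.186]
contact_force: [-0.2, -0.4, -2.0]
opening: 0.0203
```

```bash
python3 ck.py wrist11;  python3 - <<'E'
from h import *
d=snap('side','side11');cv2.imwrite('pics/s11.png',cv2.resize(d['frame'][90:220,240:370],None,fx=4,fy=4,interpolation=cv2.INTER_CUBIC)[:,:,::-1])
E
```

```text
9.05 [ 0.5352 -0.2117  0.1228] [-0.22 -0.42 -1.99] 0.0203 tooly [ 0.0019  0.0014 -1.    ] z [1.    0.031 0.002]
necktop 1882 tool med [-0.0006 -0.0364 -0.001 ] min [-0.0095 -0.0375 -0.0134] max [ 0.0105 -0.0353  0.0112]
collar 1492 tool med [-0.0115  0.0085 -0.0009] min [-0.0189  0.0073 -0.0194] max [-0.0027  0.0098  0.0177]
ring 188 [ 0.5339 -0.2107] r 0.0287
```

View pics/s11.png

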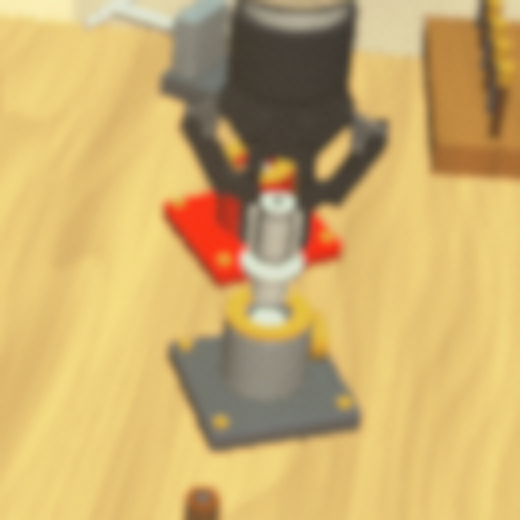

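The side view shows the foot at about (270,290) in the crop, directly over the ring at (268,312). Lowering into the mouth gently.

>>> servo_tool(commands=[0, 0, 0, -0.1, 0.5, 0, 0, 0, 0, 0, 0, 0.5, 0, 0, 0, 0, 0, 0, 0.5, 0, 0, 0, 0, 0, 0, 0, 0, 0, 0, 0, 0, 0, 0, 0])

```text
validation failed for argument at $.co...
```

```bash
python3 ck.py wrist12
```

```text
9.15 [ 0.5354 -0.2119  0.1233] [ 0.6   0.34 -2.6 ] 0.0204 tooly [ 0.0025  0.001  -1.    ] z [1.    0.031 0.003]
necktop 1879 tool med [-0.0005 -0.0364 -0.001 ] min [-0.0095 -0.0375 -0.0133] max [ 0.0104 -0.0353  0.0112]
collar 1488 tool med [-0.0115  0.0085 -0.0009] min [-0.0189  0.0072 -0.0195] max [-0.0029  0.0099  0.0177]
ring 186 [ 0.5338 -0.2108] r 0.0287
```

The call was refused because I wrote one number short in a row. Resending it with complete rows.

>>> servo_tool(commands=[0, 0, 0, -0.1, 0.5, 0, 0, 0, 0, 0, 0, 0.5, 0, 0, 0, 0, 0, 0, 0.5, 0, 0, 0, 0, 0, 0, 0, 0, 0, 0, 0, 0, 0, 0, 0, 0])

```text
t: 9.7
tool_pos: [0.5359, -0.2108, 0.1077]
tool_rot: [-1.221, 1.184, -1.188]
contact_force: [-0.0, -0.0, -2.7]
opening: 0.0203
```

```bash
python3 ck.py wrist12
```

```text
9.7 [ 0.5359 -0.2108  0.1077] [-0.   -0.02 -2.75] 0.0203 tooly [ 3.7e-03  4.0e-04 -1.0e+00] z [1.    0.031 0.004]
necktop 1883 tool med [-0.0005 -0.0364 -0.001 ] min [-0.0094 -0.0374 -0.0133] max [ 0.0104 -0.0353  0.0112]
collar 1499 tool med [-0.0114  0.0085 -0.0009] min [-0.0189  0.0074 -0.0194] max [-0.0026  0.0097  0.0177]
ring 196 [ 0.5339 -0.2106] r 0.0287
```

>>> servo_tool(commands=[-0.004, 0, 0, 0, 0.2, -0.1, 0, 0, 0, 0, 0, 0.2, 0, 0, 0, 0, 0, 0, 0, 0, 0, 0, 0, 0, 0, 0, 0, 0])

```text
t: 10.15
tool_pos: [0.5349, -0.2109, 0.1036]
tool_rot: [-1.224, 1.187, -1.186]
contact_force: [-0.2, -0.5, -1.6]
opening: 0.0204
```

```bash
python3 ck.py wrist13
```

```text
10.15 [ 0.5349 -0.2109  0.1036] [-0.21 -0.49 -1.57] 0.0204 tooly [-3.e-04  1.e-04 -1.e+00] z [ 1.     0.031 -0.   ]
necktop 1890 tool med [-0.0005 -0.0364 -0.0012] min [-0.0095 -0.0375 -0.0132] max [ 0.0105 -0.0353  0.0113]
collar 1495 tool med [-0.0114  0.0085 -0.0009] min [-0.0188  0.0073 -0.0195] max [-0.0028  0.0097  0.0178]
ring 190 [ 0.5339 -0.2105] r 0.0286
```

>>> servo_tool(commands=[0, 0, 0, 0, 0.2, 0, 0, 0, 0, 0, 0, 0.2, 0, 0, 0, 0, 0, 0, 0, 0, 0, 0, 0, 0, 0, 0, 0, 0])

```text
t: 10.6
tool_pos: [0.5354, -0.2112, 0.1017]
tool_rot: [-1.224, 1.186, -1.186]
contact_force: [-2.0, 1.2, 2.3]
opening: 0.0199
```

>>> servo_tool(commands=[0, 0, 0, 0, 0.2, 0, 0, 0, 0, 0, 0, 0.2, 0, 0, 0, 0, 0, 0, 0, 0, 0, 0, 0, 0, 0, 0, 0, 0])

```text
t: 11.0
tool_pos: [0.5357, -0.2114, 0.0987]
tool_rot: [-1.224, 1.185, -1.187]
contact_force: [-2.6, 0.1, 2.6]
opening: 0.0203
```

```bash
python3 ck.py wrist14
```

```text
11.0 [ 0.5357 -0.2114  0.0987] [-2.62  0.13  2.63] 0.0203 tooly [ 6.e-04 -8.e-04 -1.e+00] z [1.    0.031 0.001]
necktop 1886 tool med [-0.0006 -0.0365 -0.001 ] min [-0.0095 -0.0376 -0.0133] max [ 0.0104 -0.0353  0.0111]
collar 1505 tool med [-0.0115  0.0085 -0.0009] min [-0.019   0.0072 -0.0198] max [-0.0025  0.0096  0.0178]
ring 190 [ 0.5339 -0.2105] r 0.0286
```

The spring is loading. There is a -2.6 N sideways force, so I'll shift -1 mm in x and continue down in small steps.

>>> servo_tool(commands=[0, 0, 0, -0.05, 0, -0.12, 0, 0, 0, 0, 0, 0.2, 0, 0, 0, 0, 0, 0, 0.2, 0, 0, 0, 0, 0, 0, 0, 0, 0])

```text
t: 11.45
tool_pos: [0.5356, -0.2114, 0.0956]
tool_rot: [-1.223, 1.182, -1.19]
contact_force: [-1.1, 1.1, 3.8]
opening: 0.0202
```

```bash
python3 ck.py wrist15
```

```text
11.45 [ 0.5356 -0.2114  0.0956] [-1.08  1.12  3.76] 0.0202 tooly [ 0.0039 -0.0021 -1.    ] z [1.    0.031 0.004]
necktop 1893 tool med [-0.0006 -0.0364 -0.001 ] min [-0.0095 -0.0375 -0.0132] max [ 0.0105 -0.0353  0.0111]
collar 1505 tool med [-0.0115  0.0085 -0.0009] min [-0.019   0.0073 -0.0197] max [-0.0026  0.0097  0.0178]
ring 189 [ 0.5338 -0.2105] r 0.0286
```

>>> servo_tool(commands=[-0.004, 0, 0.002, 0, 0.2, -0.1, 0, 0, 0, 0, 0, 0.2, 0, 0, 0, 0, 0, 0, 0, 0, 0, 0, 0, 0, 0, 0, 0, 0])

```text
t: 11.9
tool_pos: [0.5357, -0.2115, 0.0924]
tool_rot: [-1.223, 1.185, -1.187]
contact_force: [-1.2, 1.2, 5.0]
opening: 0.0199
```

```bash
python3 ck.py wrist16
```

```text
11.9 [ 0.5357 -0.2115  0.0924] [-1.21  1.21  4.96] 0.0199 tooly [ 1.9e-03 -2.0e-04 -1.0e+00] z [1.    0.031 0.002]
necktop 1899 tool med [-0.0006 -0.0364 -0.001 ] min [-0.0095 -0.0376 -0.0132] max [ 0.0104 -0.0353  0.0112]
collar 1504 tool med [-0.0115  0.0085 -0.0009] min [-0.0189  0.0072 -0.0198] max [-0.0025  0.0097  0.0179]
ring 189 [ 0.5338 -0.2104] r 0.0286
```

>>> servo_tool(commands=[0, 0, 0, -0.05, 0.15, -0.1, 0, 0, 0, 0, 0, 0, 0, 0, 0, 0, 0, 0, 0, 0, 0])

```text
t: 12.25
tool_pos: [0.5356, -0.2115, 0.092]
tool_rot: [-1.222, 1.182, -1.189]
contact_force: [-1.5, 1.8, 4.6]
opening: 0.0201
```

>>> servo_tool(commands=[0, 0, 0, 0, 0.15, 0, 0, 0, 0, 0, 0, 0, 0, 0, 0, 0, 0, 0, 0, 0, 0])

```text
t: 12.55
tool_pos: [0.5356, -0.2115, 0.091]
tool_rot: [-1.222, 1.183, -1.189]
contact_force: [-1.3, 1.2, 5.4]
opening: 0.0203
```

```bash
python3 ck.py wrist17
```

```text
12.55 [ 0.5356 -0.2115  0.091 ] [-1.28  1.21  5.43] 0.0203 tooly [ 0.0037 -0.0011 -1.    ] z [1.    0.031 0.004]
necktop 1900 tool med [-0.0005 -0.0365 -0.0013] min [-0.0096 -0.0375 -0.0132] max [ 0.0103 -0.0354  0.0111]
collar 1510 tool med [-0.0115  0.0085 -0.0009] min [-0.0189  0.0072 -0.0198] max [-0.0025  0.0097  0.0177]
ring 189 [ 0.5338 -0.2105] r 0.0286
```

>>> servo_tool(commands=[-0.003, 0, 0.001, 0, 0.2, -0.1, 0, 0, 0, 0, 0, 0, 0, 0, 0, 0, 0, 0, 0, 0, 0])

```text
t: 12.9
tool_pos: [0.5356, -0.2115, 0.0903]
tool_rot: [-1.222, 1.184, -1.188]
contact_force: [-1.8, 1.1, 5.8]
opening: 0.0206
```

>>> servo_tool(commands=[0, 0, 0, 0, 0.2, 0, 0, 0, 0, 0, 0, 0, 0, 0, 0, 0, 0, 0, 0, 0, 0])

```text
t: 13.2
tool_pos: [0.5357, -0.2115, 0.0892]
tool_rot: [-1.222, 1.184, -1.187]
contact_force: [-1.6, 2.3, 6.4]
opening: 0.0201
```

```bash
python3 ck.py wrist18
```

```text
13.2 [ 0.5357 -0.2115  0.0892] [-1.62  2.31  6.37] 0.0201 tooly [ 2.3e-03 -1.0e-04 -1.0e+00] z [1.    0.031 0.002]
necktop 1899 tool med [-0.0006 -0.0364 -0.0014] min [-0.0094 -0.0376 -0.0133] max [ 0.0104 -0.0353  0.0112]
collar 1501 tool med [-0.0115  0.0085 -0.0009] min [-0.019   0.0072 -0.0198] max [-0.0026  0.0097  0.0178]
ring 190 [ 0.5338 -0.2105] r 0.0286
```

>>> servo_tool(commands=[0, 0, 0, 0, 0.2, 0, 0, 0, 0, 0, 0, 0, 0, 0, 0, 0, 0, 0, 0, 0, 0])

```text
t: 13.55
tool_pos: [0.5357, -0.2115, 0.0889]
tool_rot: [-1.223, 1.185, -1.186]
contact_force: [-2.0, 1.4, 6.8]
opening: 0.0202
```

>>> servo_tool(commands=[0, 0, 0, 0, 0.2, 0, 0, 0, 0, 0, 0, 0, 0, 0, 0, 0, 0, 0, 0, 0, 0])

```text
t: 13.85
tool_pos: [0.5358, -0.2115, 0.089]
tool_rot: [-1.224, 1.185, -1.186]
contact_force: [-2.7, 2.1, 6.5]
opening: 0.0206
```

>>> servo_tool(commands=[0, 0, 0, 0, 0.2, 0, 0, 0, 0, 0, 0, 0.2, 0, 0])

```text
t: 14.05
tool_pos: [0.5359, -0.2115, 0.088]
tool_rot: [-1.224, 1.186, -1.185]
contact_force: [-8.1, 5.0, 19.6]
opening: 0.0203
```

>>> servo_tool(commands=[0, 0, 0, 0, 0.3, 0, 0, 0, 0, 0, 0, 0.3, 0, 0])

```text
t: 14.25
tool_pos: [0.536, -0.2116, 0.088]
tool_rot: [-1.226, 1.189, -1.183]
contact_force: [-8.7, 5.9, 20.0]
opening: 0.0204
```

```bash
python3 ck.py wrist19;  python3 - <<'E'
from h import *
for i in range(12):
    d=viewer.get_image('side'); o=monitor.get_obs(); print(round(o['t'],2),o['tool_pos'].round(4),o['contact_force'].round(1))
d=snap('side','side19');cv2.imwrite('pics/s19.png',cv2.resize(d['frame'][90:220,240:370],None,fx=4,fy=4,interpolation=cv2.INTER_CUBIC)[:,:,::-1])
E
```

```text
14.25 [ 0.536  -0.2116  0.088 ] [-8.75  5.89 20.01] 0.0204 tooly [-0.0036  0.0014 -1.    ] z [ 0.999  0.032 -0.004]
necktop 1908 tool med [-0.0006 -0.0365 -0.0013] min [-0.0095 -0.0376 -0.0132] max [ 0.0103 -0.0352  0.0112]
collar 1511 tool med [-0.0115  0.0084 -0.0009] min [-0.019   0.0071 -0.0198] max [-0.0027  0.0095  0.0177]
ring 192 [ 0.5338 -0.2105] r 0.0287
14.35 [ 0.536  -0.2116  0.088 ] [-8.6  5.4 20.2]
14.4 [ 0.536  -0.2116  0.088 ] [-8.8  6.3 19.9]
14.45 [ 0.536  -0.2116  0.088 ] [-9.1  5.9 19.2]
14.5 [ 0.5361 -0.2116  0.088 ] [-8.5  4.6 19.5]
14.55 [ 0.5361 -0.2116  0.088 ] [-9.3  5.1 19.7]
14.6 [ 0.536  -0.2116  0.088 ] [-8.1  6.2 20. ]
14.65 [ 0.536  -0.2116  0.088 ] [-9.4  4.6 20.4]
14.7 [ 0.536  -0.2116  0.088 ] [-8.6  5.  19.5]
14.75 [ 0.536  -0.2116  0.088 ] [-8.6  4.9 19. ]
14.8 [ 0.536  -0.2116  0.088 ] [-9.2  5.7 19.4]
14.85 [ 0.536  -0.2116  0.088 ] [-8.6  5.9 19.4]
14.9 [ 0.536  -0.2116  0.088 ] [-8.4  5.1 19.4]
```

View pics/s19.png

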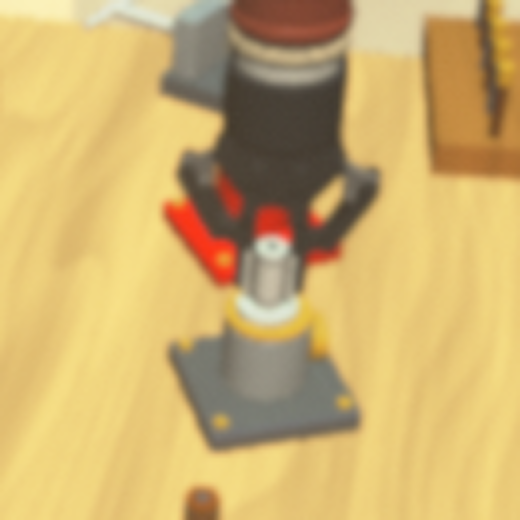

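View pics/wrist19.png

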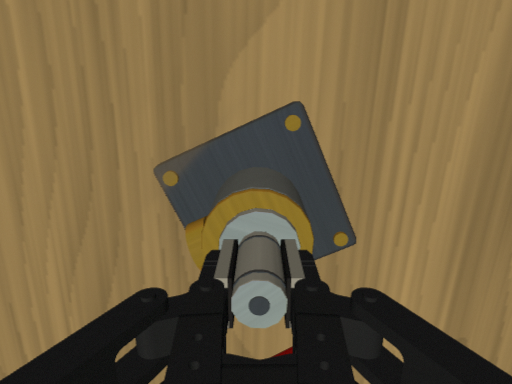

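Side view: the collar at (268,305) in the crop sits on the brass ring with no visible gap. The wrist view also shows the collar covering the hole. Force is steady at 20 N on the tool, about 13 N of it on the ring. I'll measure the collar against the ring, then ease the sideways load.

```bash
python3 - <<'E'
from h import *
for n in('wrist19','side19'):
    d=load(n);P=cloud(d);hsv=cv2.cvtColor(d['frame'],cv2.COLOR_RGB2HSV)
    r=np.hypot(P[...,0]-.535,P[...,1]+.211)
    br=(r<.032)&(hsv[...,0]>15)&(hsv[...,0]<32)&(hsv[...,1]>150)&(P[...,2]>.07)&(P[...,2]<.085)
    co=(r>.012)&(r<.0215)&(hsv[...,1]<60)&(hsv[...,2]>110)&(P[...,2]>.07)&(P[...,2]<.09)
    print(n,br.sum(),co.sum(),np.median(P[br][:,2]).round(4),np.median(P[co][:,2]).round(4))
E
```

```text
wrist19 2882 1224 0.0734 0.0796
side19 61 54 0.0749 0.081
```

>>> servo_tool(commands=[0.003, 0, 0, -0.05, 0.15, -0.1, 0, 0, 0, 0, -0.03, 0.15, -0.08, 0])

```text
t: 15.15
tool_pos: [0.5357, -0.2115, 0.0881]
tool_rot: [-1.222, 1.182, -1.187]
contact_force: [-0.8, 0.7, 6.9]
opening: 0.02
```

```bash
python3 ck.py wrist20; python3 - <<'E'
from h import *
for i in range(4):
    d=viewer.get_image('side'); o=monitor.get_obs(); print(round(o['t'],2),o['tool_pos'].round(4),o['contact_force'].round(1),o['wrist_torque'].round(2))
E
```

```text
15.15 [ 0.5357 -0.2115  0.0881] [-0.81  0.73  6.86] 0.02 tooly [ 3.4e-03 -6.0e-04 -1.0e+00] z [0.999 0.033 0.003]
necktop 1899 tool med [-0.0006 -0.0365 -0.001 ] min [-0.0095 -0.0375 -0.0133] max [ 0.0104 -0.0353  0.0111]
collar 1503 tool med [-0.0114  0.0085 -0.0009] min [-0.0189  0.0073 -0.0198] max [-0.0027  0.0097  0.0177]
ring 193 [ 0.5338 -0.2104] r 0.0286
15.25 [ 0.5357 -0.2115  0.0881] [-1.9  2.5  8.6] [ 0.38  0.31 -0.01]
15.3 [ 0.5357 -0.2115  0.0881] [-2.   1.2  9.4] [ 0.4   0.37 -0.03]
15.35 [ 0.5357 -0.2115  0.0881] [-1.6  2.5  8.6] [ 0.37  0.38 -0.05]
15.4 [ 0.5357 -0.2115  0.0881] [-0.8  2.3  8. ] [ 0.41  0.38 -0.01]
```

In both cameras the collar's top face is 6.1 to 6.2 mm above the ring, and the collar is 6 mm thick, so it is home. Easing the sideways load left only about 2 N on the ring, so I'll press a little more.

>>> servo_tool(commands=[-0.002, 0, 0, 0, 0.25, -0.05, 0, 0, 0, 0, 0, 0.25, -0.05, 0])

```text
t: 15.6
tool_pos: [0.5359, -0.2116, 0.088]
tool_rot: [-1.223, 1.184, -1.186]
contact_force: [-6.3, 4.8, 16.1]
opening: 0.02
```

```bash
python3 ck.py wrist21; python3 - <<'E'
from h import *
for i in range(12):
    d=viewer.get_image('side'); o=monitor.get_obs(); print(round(o['t'],2),o['tool_pos'].round(4),o['contact_force'].round(1),o['wrist_torque'].round(2))
E
```

```text
15.6 [ 0.5359 -0.2116  0.088 ] [-6.26  4.79 16.14] 0.02 tooly [ 0.0015 -0.     -1.    ] z [0.999 0.033 0.001]
necktop 1899 tool med [-0.0005 -0.0365 -0.0013] min [-0.0095 -0.0376 -0.0133] max [ 0.0103 -0.0353  0.0112]
collar 1506 tool med [-0.0115  0.0085 -0.0009] min [-0.019   0.0071 -0.0198] max [-0.0028  0.0097  0.0177]
ring 193 [ 0.5338 -0.2104] r 0.0286
15.7 [ 0.5358 -0.2116  0.088 ] [-5.   5.  16.3] [ 0.8   1.19 -0.03]
15.75 [ 0.5358 -0.2116  0.088 ] [-4.5  4.5 15.8] [ 0.8   1.16 -0.09]
15.8 [ 0.5358 -0.2116  0.088 ] [-5.3  5.  15.4] [ 0.8   1.16 -0.06]
15.85 [ 0.5358 -0.2116  0.088 ] [-5.4  4.9 15.7] [ 0.81  1.15 -0.01]
15.9 [ 0.5358 -0.2116  0.088 ] [-5.4  4.5 15.7] [ 0.79  1.14 -0.02]
15.95 [ 0.5358 -0.2116  0.088 ] [-5.6  5.7 15.8] [ 0.75  1.18 -0.04]
16.0 [ 0.5358 -0.2116  0.088 ] [-4.3  5.3 15.9] [ 0.79  1.15 -0.05]
16.05 [ 0.5358 -0.2116  0.088 ] [-5.3  5.  15.6] [ 0.87  1.22 -0.09]
16.1 [ 0.5358 -0.2116  0.088 ] [-5.6  4.5 15.6] [ 0.79  1.14 -0.08]
16.15 [ 0.5359 -0.2116  0.088 ] [-5.1  4.4 15.9] [ 0.8   1.19 -0.01]
16.2 [ 0.5358 -0.2116  0.088 ] [-5.7  4.5 16.8] [ 0.79  1.21 -0.08]
16.25 [ 0.5359 -0.2116  0.088 ] [-4.6  5.1 16.1] [ 0.78  1.18 -0.06]
```

The force is steady at about 16 N upward on the tool, which is about 9 to 10 N on the ring after the spring and weight. The tool is vertical within 0.1° and nothing is moving. Handing in.

```bash
python3 - <<'E'
from h import *
print(ticket.finish_job()); o=monitor.get_obs(); print(o['t'],o['tool_pos'],o['contact_force'],o['opening'])
E
```

```text
the job is handed in; nothing more can be done
None
the job is handed in; nothing more can be done
```

I took the collared nickel weight from the drawer by its neck, lowered it into the grey gauge's mouth and pressed it against the plunger until the collar was home. I handed in at about 16.3 s, still gripping and pressing; no verdict is reported.

**Last checks before hand-in:**
- **Seating:** TCP height was 0.088 m, the value expected with the collar on the ring. Both cameras put the collar's top face 6.1–6.2 mm above the ring, and the collar is 6 mm thick.
- **Force:** the reading was steady at about 16 N upward on the tool. After the spring and the weight, that leaves an estimated 9–10 N on the ring, because I could not read the ring force or the plunger joint directly.
- **Position:** the weight stood about 1–1.5 mm off the gauge axis and the tool was within 0.1° of vertical. The grip did not slip.

**What was off:**
- **Sideways load:** about 7 N remained, most likely the foot leaning on the bore wall. An attempt to relieve it cut the ring load to about 2 N, so I pressed again.
- **Depth offset:** the wrist camera's depth disagrees with arm readings by about 1.5 mm, within calibration.
- **Refused call:** one move call was rejected for a missing number and moved nothing.
- **Bystanders:** after the lift the side view showed the plain weight, ratchet wheel and case where they were at the start. I did not measure them again at the end.

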